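# Load the top carrier tray into the spring-clip mount

### The job

Lift only the top tray off the nested stack, leaving the two trays under it nested where they are. Set it down level on the open front part of the mount, its two ears on the two rails and clear of the spring clips, and let go of it. Then push it along the rails, without gripping it, until both ears are fully home against the rear stops and both clips have snapped down behind them; disturb nothing else on the bench.

Things in the scene. Friction and masses are not known exactly. Their poses are not given: they have to be found in the camera images.
- tray_top: Top one of three identical aluminium trays, the one to load. Origin: centre of its underside; x across, y along (ears at both ends), z up. Rim 64 (x) by 104 mm (y), height 30. The rim is a lip 7 mm thick with upright faces, 14 to 30 mm above the origin; a pan 46 by 86 mm lies below it. Mid-end ears, 40 mm wide in x, 4 thick (22 to 26 mm above the origin), reach 64 mm from the centre. About 100 g.
- tray_mid: Second tray, identical, right under the top one; must stay. Trays nest 16 mm apart: each lip stands on the lip below, outer faces flush, the pan 14 mm deep inside the tray below with 2 mm play. Fingers reaching more than 16 mm below the top edge of the stack take hold of this tray too.
- tray_low: The lowest tray, identical, sitting in the nest block. It must stay.
- stack_base: Grey nest block fixed to the bench under the stack, 84 by 144 mm; origin at the centre of its underside, axes parallel to the trays' at the start. The lowest tray's underside is 8 mm above its origin, the top tray's 40 mm, the top edge of the stack 70 mm.
- mount: Mount fixed to the bench: aluminium plate 128 (x) by 166 mm (y), 6 thick, two blue rails along x from -64 to +56 mm, only plate between them. Origin: underside, midway between the rails; +x: push direction, open front to rear stops. Ledges for the ears: top 31 mm high, from 56 mm either side of the middle line to guide walls at 66.5 mm (2.5 mm side play). Highest point 51 mm.
- load_point (a point): Where the tray's origin lies with its ears on the open front of the rails: fixed to the mount at x -38 mm, 9 mm high, axes as the mount's; tray x along mount x, either way round. The rails are open from above where mount x is below -14 mm; the guide walls flare outward there.
- seat_point (a point): Where the tray's origin lies when fully home: fixed to the mount at x +28 mm, 9 mm high, a push of 66 mm from load_point. The ears then meet the stops at mount x = 48 mm, under a roof 38 mm high that starts at x = 32 mm. Push low on the lip, at ear height or just below: pushed high, the light tray tips forward and jams.
- clip_left (a joint): Steel spring clip over the +y rail, mount x -12 to +6 mm. 0 m = down, grows as it is lifted. An ear lifts it about 1.5 mm on its way under; it drops to 0 behind the ear once the ear is home. Pressed down by about 0.8 N at rest and 1.3 N lifted; pushing the tray through both takes some 3 to 7 N.
- clip_right (a joint): The same clip over the -y rail.
- bin_yellow: Yellow open-front parts bin, 148x104x61 mm, bystander; origin under its centre, like the others below.
- bin_blue: Blue open-front parts bin, 148x104x61 mm, bystander.
- swab_tube: Blue upright tube with swabs, 37 mm across, 116 mm tall, bystander.
- heat_tape: Orange roll of tape, 62x67x20 mm, bystander.
- solder_spool: Green and white spool, 58 mm across, 36 mm tall, bystander.
- loupe: Black and clear loupe, 43 mm across, 40 mm tall, bystander.

How it is judged:
On the way, in this order (a step that is already met when the one before it is completed fails the run):
1. the top tray is lifted clear of the stack, the second tray still nested in the lowest (z of tray_top in the frame of stack_base above 0.075 m and z of tray_mid in the frame of tray_low below 0.02 m), for 0.1 s.
2. the tray rests level on the open front of both rails, ears before the clips, and the fingers have let go of it (x of tray_top in the frame of mount between -0.056 and -0.026 m and y of tray_top in the frame of mount between -0.006 and 0.006 m and z of tray_top in the frame of mount between 0.006 and 0.012 m and angle between tray_top's own z axis and vertical below 0.06 rad and angle between the x axis of tray_top and the x axis of mount, either way round below 0.12 rad and contact force between the fingers and tray_top below 0.1 N), for 0.2 s.
At the end, for the whole second after the job is handed in: The top tray sits level in the mount, ears at the stops (origin within 2.5 mm along the slots, 5 mm across and 2.5 mm in height of seat_point, square within 0.06 rad), both clips down (below 0.8 mm), at rest; the other two trays still nested, within 10 mm of their start (x of tray_top in the frame of mount between 0.0255 and 0.0305 m and y of tray_top in the frame of mount between -0.005 and 0.005 m and z of tray_top in the frame of mount between 0.0065 and 0.0115 m and angle between tray_top's own z axis and vertical below 0.06 rad and angle between the x axis of tray_top and the x axis of mount, either way round below 0.06 rad and value of joint each of clip_left, clip_right below 0.0008 m and linear speed of tray_top below 0.01 m/s and distance of each of tray_mid, tray_low from where it was at the start of the episode below 0.01 m and z of tray_mid in the frame of tray_low below 0.02 m); the robot touches nothing.
It fails at once if the second tray is dragged up or aside by more than 10 mm, or lifted out of the lowest (distance of tray_mid from where it was at the start of the episode above 0.01 m or z of tray_mid in the frame of tray_low above 0.023 m).
It fails at once if the lowest tray is moved by more than 10 mm (distance of tray_low from where it was at the start of the episode above 0.01 m).
It fails at once if a bystander is moved by more than 30 mm (distance of any of bin_yellow, bin_blue, swab_tube, solder_spool from where it was at the start of the episode above 0.03 m).
It also fails if it takes over 51 s, if anything falls off the work surface, if the arm or the gripper's body presses on something with over 40 N, if the wrist force passes 120 N, or if a joint passes its speed limit or range.

### The arm

A 6-joint arm with a two-finger parallel gripper is mounted at the origin on the work surface; the furniture and walls round the work are solid. World frame = base frame: x ahead of the robot, y to its left, z up, the work surface at z = 0. Lengths are in m, angles in rad, forces in N, time in s.
With the tool pointing down it reaches from about 0.35 to 0.725 m from the base axis. Payload 4.3 kg.
Tool frame: the origin (TCP) lies midway between the tips of the shut fingers; the grasp point (between the pads) lies 19 mm behind it; z points along the fingers, y is the line along which they close (so a half turn about z gives the same grasp; the last joint's range is limited). The gripper opens to 85 mm and grips with 20 to 120 N. Pads are 22 mm wide; open, the fingers measure 114 mm over their backs; the gripper's body (76 mm by 85 mm) begins 54 mm behind the grasp point. The pads swing forward as they close: fully open they stand 13 mm farther back than shut.
Start: joints at [-1.275, 0.377, 0.081, 1.274, 0, 1.46], TCP at [0.227, -0.528, 0.231] pointing down, gripper open.
Joint ranges: [-2.72, 2.72], [-0.84, 1.66], [-1.02, 1.22], [-1.77, 2.12], [-1.37, 1.28], [-3.14, 3.14]. Speed limits (rad/s): [2.57, 2.57, 3.14, 3.14, 3.14, 3.14].

### API

Orientations are given as a rotation vector (axis times angle).
In Python, from workcell import monitor, eyes, ctrl gives the robot as it stands.
- The arm moves only by the shell command python3 -m pendant 'ROWS' [FORCE]. ROWS is JSON, one flat list of numbers, 5 for each row, row after row: the shift along the world's x, y, z in mm, then the turn about the world's z in rad, then the gripper command: -1 is shut, 1 is fully open, values between are in proportion. In form: [dx, dy, dz, twist, claw, dx, dy, dz, twist, claw, ...]. A call has 1 to 20 rows; each row shifts and turns the commanded pose from where the row before left it; what a row does not reach is not made up. A row lasts 1/8 s, in which the tool goes at most 62.5 mm and 10.7 degrees, less where a joint would pass 70% of its speed; a pose out of reach is approached as far as the arm can. A call with a gripper value outside its range is refused whole. The fingers move at their own pace and stop on an object; FORCE is the grip in N (left out, the last holds). Time passes only in rows, so rows that do not move let the fingers close. It gives the time, the measured TCP pose, the force, the opening and the grip force at its end, in the units of the state.
- monitor.state(): the state, without advancing time (a new reading comes with each control period).
- eyes.grab_frame(name): name is "scene" or "top" or "wrist"; returns a dict with "img" (480x640x3 uint8, red, green, blue), "fx", "fy", "cx", "cy" (pixels), "eye" and "orientation" of the camera in the world. Camera axes: x right, y up, looking along -z (the intrinsics and any distortion apply to the point x, -y, -z); pixel columns grow to the right and rows downward; lengths in m; the calibration is good to about 2 mm. A picture is of the moment at which its call begins. There is no depth.
- ctrl.finish_job(): hands the job in; it is judged then, once.
The state is a dict: "t": time; "qpos": joint angles; "qd": joint speeds; "joint_torque": joint torques, N m; "position": TCP position; "tool_rot": TCP orientation; "wrist_force": force on the tool from outside, world axes, zero at the start; "torque": the same for the moment, N m; "gripper_width": finger opening in m; "grip_force": force on a finger pad.
Only numpy, scipy, OpenCV 4.12 (cv2) and the standard library are available. Lean on these libraries where they do the work, as an engineer would, in place of code of your own. Each camera call takes 0.05 s, during which the arm holds its last target. There are 200 camera calls.

## Working session

There is one attempt and no reset: what is moved stays moved. The work goes in short steps, Python scripts to look and compute and a shell command to move; the robot and the scene stay as the last step left them, time stands still between calls to the robot, and variables do not carry over. Pictures are saved under pics/ and viewed, at most 10 in all, crops included, and the job is handed in when it is done.

```bash
mkdir -p pics; ls; python3 - <<'E'
from workcell import monitor, eyes
import cv2
s=monitor.state();print(s)
for n in("scene","top"):
    f=eyes.grab_frame(n);cv2.imwrite(f"pics/{n}0.png",f["img"][:,:,::-1]);print(n,{k:v for k,v in f.items() if k!="img"})
E
```

```text
pics
{'t': 0.0, 'qpos': array([-1.27531322e+00,  3.78085150e-01,  7.96632439e-02,  1.27439659e+00,
        4.04259252e-05,  1.46050919e+00]), 'qd': array([ 0.0003891 ,  0.00196803,  0.00063135, -0.00017151, -0.00317076,
        0.00130208]), 'joint_torque': array([-2.59659546e-04, -4.63606095e+01,  2.69873768e+01,  2.08770455e-02,
       -1.45975247e-05,  2.61451639e-06]), 'position': array([ 0.22680539, -0.52768665,  0.23036272]), 'tool_rot': array([-3.07518057e+00, -6.32612172e-01,  2.30332585e-04]), 'wrist_force': array([-0.26428681,  0.10279102, -0.43113898]), 'torque': array([ 0.01546559, -0.02491149, -0.01182926]), 'grip_force': 0.0, 'gripper_width': 0.08530548912975455}
scene {'fx': 580.7211720188151, 'fy': 580.7211720188151, 'cx': 319.1576201374738, 'cy': 235.57601974028296, 'eye': array([-0.11283648, -0.95040833,  0.68549099]), 'orientation': array([ 1.0026035 , -0.36548377, -0.58629238])}
top {'fx': 554.1001944719561, 'fy': 554.1001944719561, 'cx': 317.7005536491675, 'cy': 227.9877715552534, 'eye': array([ 0.4592651 , -0.11470103,  1.15133263]), 'orientation': array([ 0.07860717, -0.09092929, -1.57777569])}
```

View pics/top0.png

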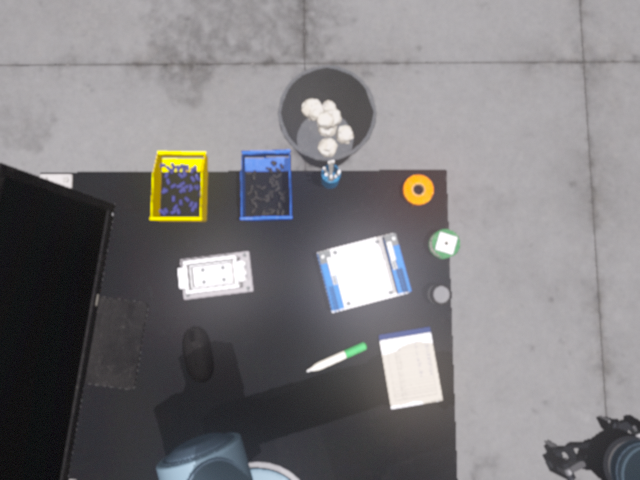

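View pics/scene0.png

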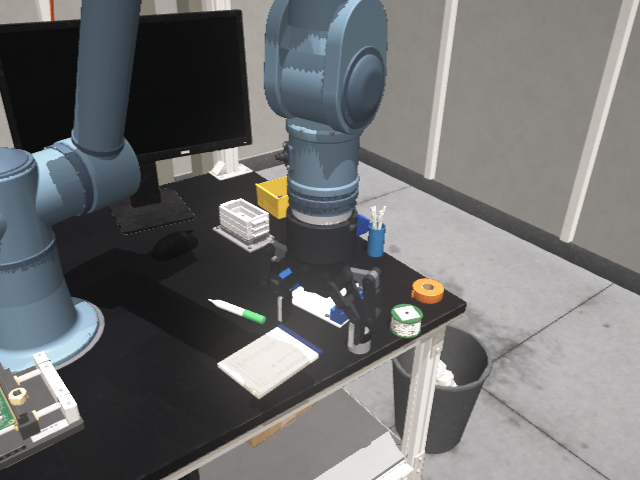

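The top view shows the stack around (215,274) and the mount around (364,273), with bins above them. The scene view confirms the layout. Next I'll zoom in on the stack and mount.

```bash
cat > h.py <<'E'
import numpy as np, cv2
from scipy.spatial.transform import Rotation as R
def px2w(f,px,z):
    px=np.atleast_2d(px).astype(float); Rm=R.from_rotvec(f["orientation"]).as_matrix()
    d=np.c_[(px[:,0]-f["cx"])/f["fx"],-(px[:,1]-f["cy"])/f["fy"],-np.ones(len(px))]@Rm.T
    e=np.array(f["eye"]); return e+d*((z-e[2])/d[:,2])[:,None]
def w2px(f,P):
    P=np.atleast_2d(P)-f["eye"]; c=P@R.from_rotvec(f["orientation"]).as_matrix()
    return np.c_[f["cx"]-f["fx"]*c[:,0]/c[:,2], f["cy"]+f["fy"]*c[:,1]/c[:,2]]
E
python3 - <<'E'
import sys;sys.path.insert(0,'.')
from h import *
from workcell import eyes
f=eyes.grab_frame("top");im=f["img"][:,:,::-1]
c=cv2.resize(im[225:325,165:425],None,fx=3,fy=3,interpolation=cv2.INTER_CUBIC)
cv2.imwrite("pics/crop1.png",c)
E
```

```text
(no output)
```

View pics/crop1.png

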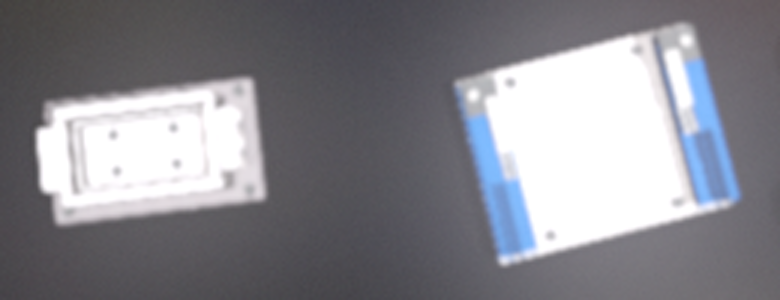

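The crop shows the stack base corners at about (48,102), (250,80), (265,198) and (58,222). The mount corners are at (457,82), (690,24), (738,202) and (500,265), and its stops are at the upper end, so +x points up.

```bash
python3 - <<'E'
from h import *
from workcell import eyes, monitor
f=eyes.grab_frame("top")
def P(l,z): return px2w(f,(np.array(l)+.5)/3-.5+[165,225],z)
b=P([(48,102),(250,80),(265,198),(58,222)],.015); m=P([(457,82),(690,24),(738,202),(500,265)],.015)
t=P([(68,107),(212,93),(226,190),(72,207)],.07)
for n,q in(("base",b),("mount",m),("tray",t)):
    y1=q[0]-q[1];y2=q[3]-q[2];x1=q[0]-q[3];x2=q[1]-q[2]
    print(n,q.mean(0),"yaw y",[np.arctan2(-v[0],v[1]) for v in(y1,y2)],"x",[np.arctan2(v[1],v[0]) for v in(x1,x2)],"sizes",[np.linalg.norm(v) for v in(y1,y2,x1,x2)])
s=monitor.state();print(R.from_rotvec(s["tool_rot"]).as_matrix())
w=eyes.grab_frame("wrist");print({k:v for k,v in w.items() if k!="img"})
E
```

```text
base [0.48790093 0.0833897  0.015     ] yaw y [np.float64(0.10030071750499583), np.float64(0.10587224159400895)] x [np.float64(0.10028098207146215), np.float64(0.13041349916701042)] sizes [np.float64(0.1383167423101584), np.float64(0.14075840980617635), np.float64(0.08171774592638516), np.float64(0.08097021939525025)]
mount [ 0.4904017  -0.21700953  0.015     ] yaw y [np.float64(0.2356337451420977), np.float64(0.24656816768509213)] x [np.float64(0.22163395691672766), np.float64(0.23940745837338906)] sizes [np.float64(0.16514648334041418), np.float64(0.16741201130286848), np.float64(0.1272979853544823), np.float64(0.1254558868418591)]
tray [0.48733321 0.08079424 0.07      ] yaw y [np.float64(0.08858017258361281), np.float64(0.1005435868672166)] x [np.float64(0.056087026318536466), np.float64(0.1497056851114283)] sizes [np.float64(0.0936702565532574), np.float64(0.09965451530576593), np.float64(0.06459846865670747), np.float64(0.06349076440813664)]
[[ 9.18790261e-01  3.94745881e-01 -3.82536954e-04]
 [ 3.94746055e-01 -9.18789562e-01  1.13744427e-03]
 [ 9.75304812e-05 -1.19607767e-03 -9.99999280e-01]]
{'fx': 405.27966492940203, 'fy': 405.27966492940203, 'cx': 320.6764569081415, 'cy': 239.99048876766676, 'eye': array([ 0.29330186, -0.49974716,  0.37459488]), 'orientation': array([-0.25113398,  0.16761152, -1.15688443])}
```

```bash
python3 -m pendant '[35,30,6,0.175,1,35,30,6,0.175,1,35,30,6,0.175,1,35,30,6,0.175,1,35,30,6,0.175,1,35,30,6,0.175,1,35,30,6,0.175,1,35,30,6,0.175,1,0,0,0,0,1,0,0,0,0,1]' && python3 - <<'E'
from h import *
from workcell import eyes
w=eyes.grab_frame("wrist");np.save("w1.npy",w,allow_pickle=True);cv2.imwrite("pics/w1.png",w["img"][:,:,::-1])
print({k:v for k,v in w.items() if k!="img"})
E
```

```text
t: 1.5
position: [0.5067, -0.2885, 0.279]
tool_rot: [-1.946, -2.465, 0.001]
wrist_force: [0.9, -0.8, -0.6]
gripper_width: 0.0853
grip_force: 0.0
{'fx': 405.27966492940203, 'fy': 405.27966492940203, 'cx': 320.6764569081415, 'cy': 239.99048876766676, 'eye': array([ 0.4904986 , -0.21859772,  0.42290657]), 'orientation': array([-0.28435395, -0.03352864,  0.2322169 ])}
```

View pics/w1.png

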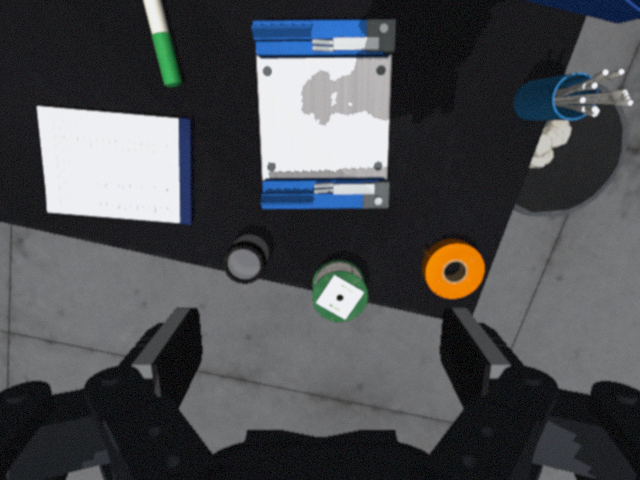

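The wrist view shows the mount with its open front on the left and stops on the right. The plate holes are at (267,71), (381,70), (271,167) and (378,166). The plate's front edge runs from (257,60) to (262,178) and its rear edge from (391,60) to (388,178).

```bash
python3 - <<'E'
from h import *
w=np.load("w1.npy",allow_pickle=True).item()
def fit(img,z,mod):
    q=px2w(w,img,z)[:,:2];m=np.array(mod,float)
    A=(q-q.mean(0));B=m-m.mean(0)
    a=np.arctan2((B[:,0]*A[:,1]-B[:,1]*A[:,0]).sum(),(A*B).sum())
    Rm=np.array([[np.cos(a),-np.sin(a)],[np.sin(a),np.cos(a)]])
    o=q.mean(0)-Rm@m.mean(0); print(o,a,((q-o)@Rm*1000).round(1).tolist())
fit([(257,60),(391,60),(388,178),(262,178)],.006,[(-.064,.05),(.064,.05),(.064,-.05),(-.064,-.05)])
fit([(267,71),(381,70),(378,166),(271,167)],.006,[(-.055,.05),(.055,.05),(.055,-.05),(-.055,-.05)])
# subpixel overall silhouette check: predicted pixels of model pts
a=.236;Rm=np.array([[np.cos(a),-np.sin(a)],[np.sin(a),np.cos(a)]])
for o in([.490,-.217],):
  for p,z in(((-.064,.083),.006),((-.064,-.083),.006),((-.064,.056),.031),((-.064,-.056),.031),((.064,.083),.051),((.064,-.083),.006)):
    print(p,z,w2px(w,[*(np.array(o)+Rm@p),z]).round(1))
E
```

```text
[ 0.49432347 -0.21804043] 0.2384880665430865 [[-63.9, 56.1], [63.2, 55.5], [65.0, -56.1], [-64.3, -55.5]]
[ 0.49376946 -0.21692233] 0.24218746946897468 [[-54.4, 45.4], [54.4, 45.3], [54.4, -45.3], [-54.5, -45.4]]
(-0.064, 0.083) 0.006 [[251.3  26. ]]
(-0.064, -0.083) 0.006 [[259.4 202.3]]
(-0.064, 0.056) 0.031 [[248.3  53.4]]
(-0.064, -0.056) 0.031 [[254.4 179.7]]
(0.064, 0.083) 0.051 [[398.2  13.4]]
(0.064, -0.083) 0.006 [[382.  202.1]]
```

```bash
python3 -m pendant '[-2,50,0,-0.022,1,-2,50,0,-0.022,1,-2,50,0,-0.022,1,-2,50,0,-0.022,1,-2,50,0,-0.022,1,-2,50,0,-0.022,1,0,0,0,0,1,0,0,0,0,1]' && python3 - <<'E'
from h import *
from workcell import eyes
w=eyes.grab_frame("wrist");np.save("w2.npy",w,allow_pickle=True)
cv2.imwrite("pics/w2.png",cv2.resize(w["img"][0:240,170:470,::-1],None,fx=2.5,fy=2.5,interpolation=cv2.INTER_CUBIC))
E
```

```text
t: 2.55
position: [0.4948, 0.0105, 0.2793]
tool_rot: [2.106, 2.331, -0.001]
wrist_force: [0.1, 0.8, 0.2]
gripper_width: 0.0851
grip_force: 0.0
```

View pics/w2.png

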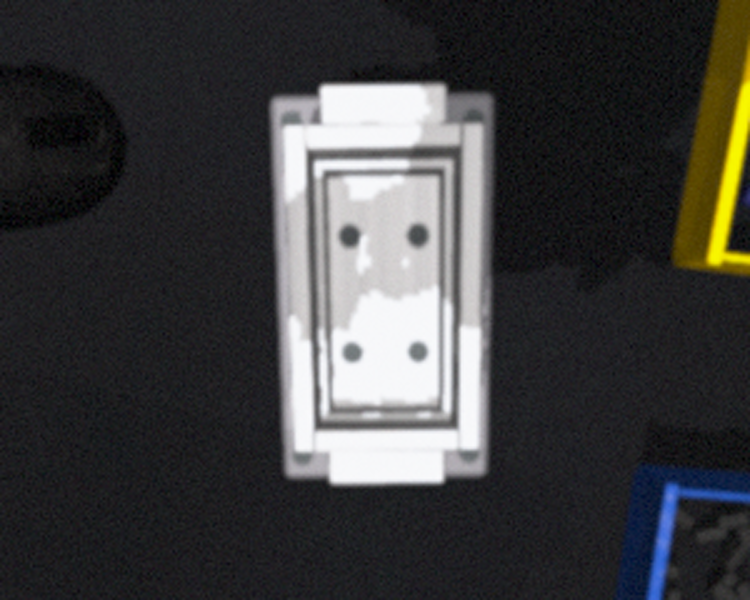

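The stack close-up shows the top rim corners at crop pixels (284,125), (483,123), (478,450) and (296,452), with ear corners at (320,84), (446,84), (444,485) and (330,485).

```bash
python3 - <<'E'
from h import *
w=np.load("w2.npy",allow_pickle=True).item()
def fit(img,z,mod):
    q=px2w(w,(np.array(img)+.5)/2.5-.5+[170,0],z)[:,:2];m=np.array(mod,float)
    A=(q-q.mean(0));B=m-m.mean(0)
    a=np.arctan2((B[:,0]*A[:,1]-B[:,1]*A[:,0]).sum(),(A*B).sum())
    Rm=np.array([[np.cos(a),-np.sin(a)],[np.sin(a),np.cos(a)]])
    o=q.mean(0)-Rm@m.mean(0); print(o,a,((q-o)@Rm*1000).round(1).tolist())
fit([(284,125),(483,123),(478,450),(296,452)],.070,[(-.032,.052),(.032,.052),(.032,-.052),(-.032,-.052)])
fit([(320,84),(446,84),(444,485),(330,485)],.066,[(-.02,.064),(.02,.064),(.02,-.064),(-.02,-.064)])
from workcell import monitor
y=R.from_rotvec(monitor.state()["tool_rot"]).as_matrix()[:,1];print(np.arctan2(y[1],y[0]))
E
```

```text
[0.49051465 0.08478983] 0.11360220331090098 [[-31.8, 52.2], [31.7, 52.0], [31.7, -52.2], [-31.6, -52.1]]
[0.49049707 0.08462851] 0.11256184453656992 [[-20.2, 64.8], [20.1, 64.4], [20.3, -64.8], [-20.2, -64.4]]
0.10075875915906561
```

```bash
python3 -m pendant '[-2,37,-20,0.006,1,-2,37,-30,0.006,1,0,0,-40,0,1,0,0,-40,0,1,0,0,-40,0,1,0,0,-30,0,1,0,0,-15,0,1,0,0,-12,0,1,0,0,0,0,1,0,0,0,0,0.7,0,0,0,0,0.7,0,0,0,0,0.7]' 25 && python3 - <<'E'
from h import *
from workcell import eyes
w=eyes.grab_frame("scene");p=w2px(w,[.49,.085,.07])[0].astype(int);print(p)
cv2.imwrite("pics/s2.png",cv2.resize(w["img"][p[1]-60:p[1]+60,p[0]-80:p[0]+80,::-1],None,fx=5,fy=5,interpolation=cv2.INTER_CUBIC))
E
```

```text
t: 4.1
position: [0.4915, 0.0858, 0.0529]
tool_rot: [2.089, 2.345, 0.001]
wrist_force: [-0.7, -0.1, 0.4]
gripper_width: 0.0727
grip_force: 0.0
[243 209]
```

View pics/s2.png

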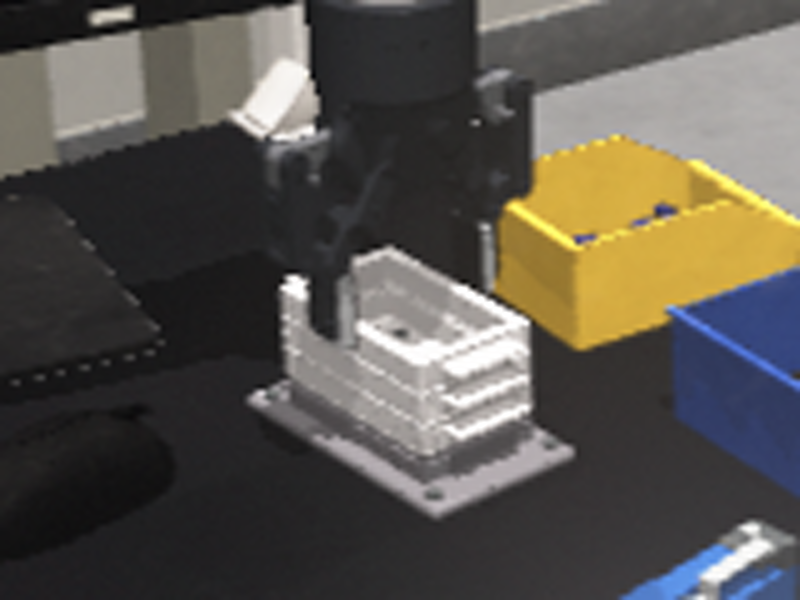

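The near finger's pad bottom shows at about crop (350,348), possibly too deep. I'll check its height numerically.

```bash
python3 - <<'E'
from h import *
from workcell import eyes
w=eyes.grab_frame("scene");a=.113;Rm=np.array([[np.cos(a),-np.sin(a)],[np.sin(a),np.cos(a)]])
o=np.array([163,149])
def pr(p,z): return ((w2px(w,[*(np.array([.4915,.0858])+Rm@p),z])-o+.5)*5-.5).round(0)[0]
for z in(.052,.054,.056,.058,.060,.062,.065): print(z,pr((-.036,-.011),z),pr((-.046,-.011),z))
print(pr((-.032,-.052),.07),pr((-.032,-.052),.038),pr((.032,-.052),.07),pr((-.032,.052),.07))
g=cv2.resize(w["img"][189:239,213:253,::-1],None,fx=12,fy=12,interpolation=cv2.INTER_CUBIC)
cv2.imwrite("pics/s3.png",g)
E
```

```text
0.052 [362. 370.] [344. 377.]
0.054 [362. 366.] [344. 373.]
0.056 [361. 362.] [343. 369.]
0.058 [361. 358.] [343. 365.]
0.06 [361. 354.] [343. 361.]
0.062 [361. 351.] [343. 358.]
0.065 [360. 345.] [342. 352.]
[424. 364.] [426. 427.] [535. 320.] [284. 285.]
```

View pics/s3.png

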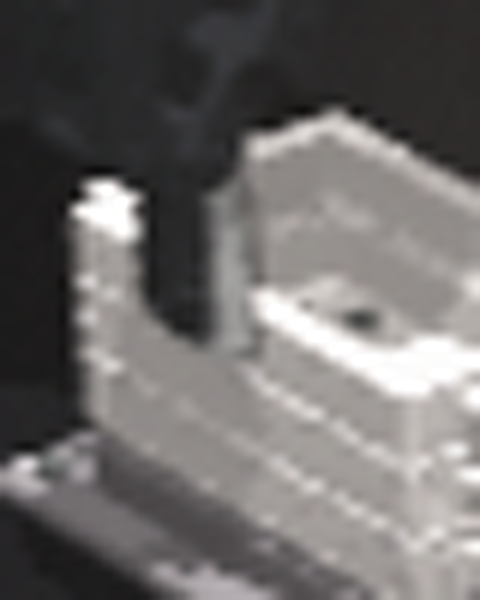

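The near pad's tip projects to z≈0.064, above the joint line at z=0.054, so only the top tray gets gripped. Now close and lift.

```bash
python3 -m pendant '[0,0,0,0,-1,0,0,0,0,-1,0,0,0,0,-1,0,0,0,0,-1]' 30 && python3 -m pendant '[0,0,3,0,-1,0,0,5,0,-1,0,0,8,0,-1,0,0,12,0,-1,0,0,20,0,-1,0,0,20,0,-1,0,0,20,0,-1,0,0,0,0,-1]' && python3 - <<'E'
from h import *
from workcell import eyes
w=eyes.grab_frame("scene")
cv2.imwrite("pics/s4.png",cv2.resize(w["img"][130:270,160:330,::-1],None,fx=4,fy=4,interpolation=cv2.INTER_CUBIC))
E
```

```text
t: 4.7
position: [0.4914, 0.0857, 0.0526]
tool_rot: [2.09, 2.345, 0.001]
wrist_force: [0.4, 0.1, 3.6]
gripper_width: 0.063
grip_force: 34.8
t: 5.7
position: [0.4927, 0.0858, 0.1425]
tool_rot: [2.088, 2.343, 0.005]
wrist_force: [0.6, -0.4, -0.4]
gripper_width: 0.0634
grip_force: 34.4
```

View pics/s4.png

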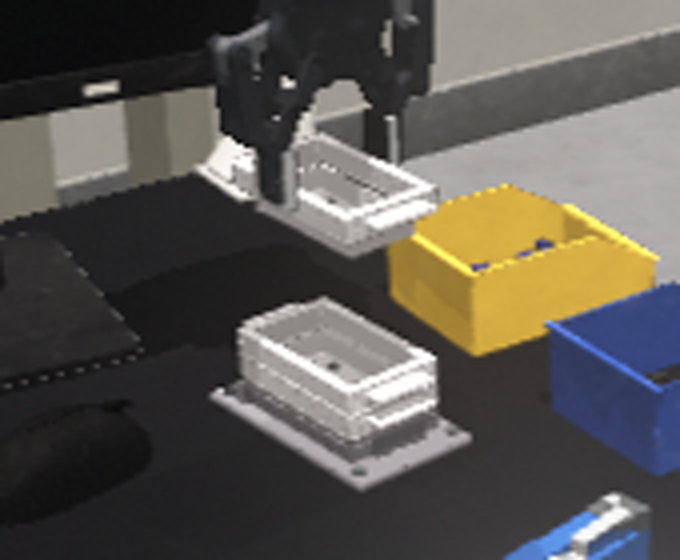

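The tray is held level and the lower two are still nested. Next, carry it over the front of the mount.

```bash
python3 -m pendant '[-3.6,-15,0,0.0127,-1,-3.6,-31,0,0.0127,-1,-3.6,-37,0,0.0127,-1,-3.6,-37,0,0.0127,-1,-3.6,-37,0,0.0127,-1,-3.6,-37,0,0.0127,-1,-3.6,-37,0,0.0127,-1,-3.6,-37,0,0.0127,-1,-3.6,-28,-10,0.0127,-1,-3.6,-15,-20,0.0127,-1,0,0,-20,0,-1,0,0,-10,0,-1,0,0,0,0,-1,0,0,0,0,-1]' && python3 - <<'E'
from h import *
from workcell import eyes,monitor
s=monitor.state();y=R.from_rotvec(s["tool_rot"]).as_matrix()[:,1];print(s["position"],np.arctan2(y[1],y[0]))
w=eyes.grab_frame("wrist");np.save("w3.npy",w,allow_pickle=True)
cv2.imwrite("pics/w3.png",w["img"][:,:,::-1])
E
```

```text
t: 7.5
position: [0.4554, -0.2253, 0.0808]
tool_rot: [1.936, 2.473, 0.0]
wrist_force: [0.7, 0.2, -0.9]
gripper_width: 0.0631
grip_force: 34.4
[ 0.45540949 -0.2253108   0.08081373] 0.24248034432616183
```

View pics/w3.png

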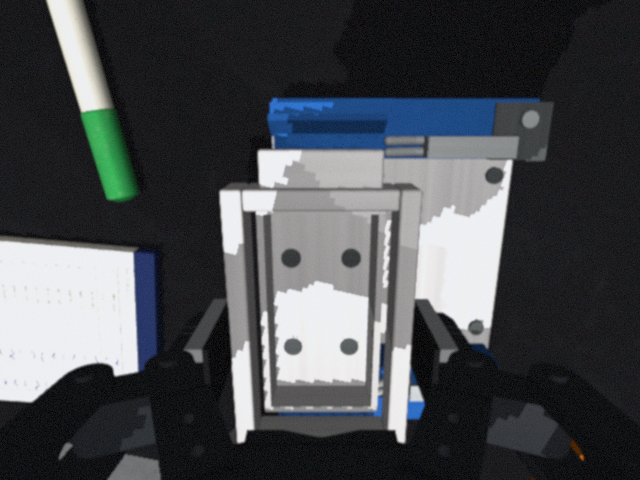

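The tray is in hand above the mount: rim corners are at (221,188) and (421,188), and the ear's far edge runs from (258,150) to (383,150). Two mount holes are visible at (494,175) and (476,327).

```bash
python3 - <<'E'
from h import *
w=np.load("w3.npy",allow_pickle=True).item()
t=np.array([.4554,-.2253,.0808])[:2];a=.2425
Rt=np.array([[np.cos(a),-np.sin(a)],[np.sin(a),np.cos(a)]])
q=px2w(w,[(221,188),(421,188)],.0982)[:,:2];e=px2w(w,[(258,150),(384,150)],.0942)[:,:2]
print("tray in TCP axes",((q-t)@Rt*1000).round(1),((e-t)@Rt*1000).round(1))
h=px2w(w,[(494,175),(476,327)],.006)[:,:2]
b=np.arctan2(*((h[0]-h[1])*[-1,1]));print("mount yaw",b)
Rm=np.array([[np.cos(b),-np.sin(b)],[np.sin(b),np.cos(b)]])
o=h.mean(0)-Rm@[.0544,0];print("mount o",o)
l=o+Rm@[-.038,0];print("load",l,"tcp minus load (mm, mount axes)",(t-l)@Rm*1000)
E
```

```text
tray in TCP axes [[-30.7  51.6]
 [ 32.   51.5]] [[-19.2  62.9]
 [ 20.5  62.9]]
mount yaw 0.24390048781095391
mount o [ 0.49411162 -0.21756096]
load [ 0.45723629 -0.22673756] tcp minus load (mm, mount axes) [-1.43478457  1.83845815]
```

```bash
python3 -m pendant '[1,-0.5,-12,0,-1,0,0,-15,0,-1,0,0,-12,0,-1,0,0,-8,0,-1,0,0,-5,0,-1,0,0,-4,0,-1,0,0,-2,0,-1,0,0,0,0,-1,0,0,0,0,-1]'
```

```text
t: 8.68
position: [0.4562, -0.226, 0.0226]
tool_rot: [1.937, 2.473, 0.0]
wrist_force: [-0.9, 0.4, -0.7]
gripper_width: 0.0631
grip_force: 34.4
```

```bash
python3 -m pendant '[0,0,-1,0,-1,0,0,-0.5,0,-1,0,0,0,0,-1]'; python3 -m pendant '[0,0,0,0,0.75,0,0,0,0,0.75,0,0,0,0,1,0,0,0,0,1,0,0,0,0,1]' && python3 - <<'E'
from h import *
from workcell import eyes
w=eyes.grab_frame("wrist");np.save("w4.npy",w,allow_pickle=True)
cv2.imwrite("pics/w4.png",w["img"][:,:,::-1])
E
```

```text
t: 9.05
position: [0.4563, -0.226, 0.0221]
tool_rot: [1.936, 2.472, 0.0]
wrist_force: [-2.5, 1.4, 8.9]
gripper_width: 0.0631
grip_force: 35.5
t: 9.68
position: [0.4559, -0.2258, 0.0207]
tool_rot: [-1.937, -2.473, -0.0]
wrist_force: [0.4, 0.2, 0.6]
gripper_width: 0.0854
grip_force: 0.0
```

View pics/w4.png

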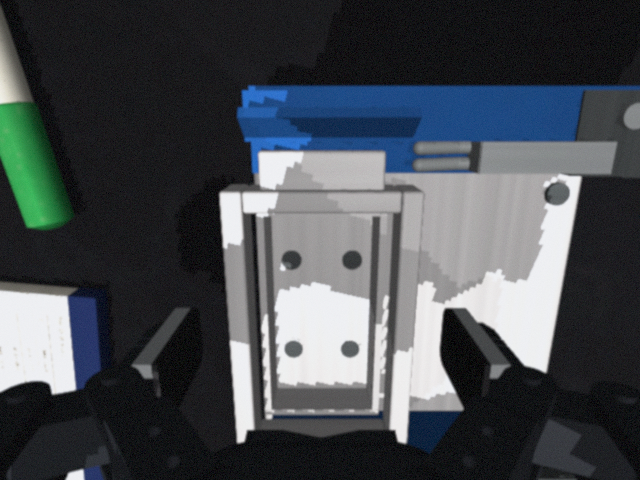

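The tray rests on the open front with the fingers off it. The ear, at (259–385,151), is short of the clip that starts at about x=413. I've used all ten views, so the rest is by numbers.

```bash
python3 - <<'E'
from h import *
from workcell import monitor
print(monitor.state()["qpos"].round(2))
w=np.load("w4.npy",allow_pickle=True).item()
o=np.array([.4940,-.2172]);b=.242;Rm=np.array([[np.cos(b),-np.sin(b)],[np.sin(b),np.cos(b)]])
m=lambda px,z:((px2w(w,px,z)[:,:2]-o)@Rm*1000).round(1).tolist()
print("rim",m([(221,191),(422,192)],.039),"ear",m([(259,151),(385,151)],.035))
w=np.load("w3.npy",allow_pickle=True).item()
print("pen",m([(50,0),(120,198)],.01),"book",m([(155,250),(135,245)],.01))
print("start tcp",o+Rm@[-.105,0],"end",o+Rm@[-.015,0])
E
python3 -m pendant '[0,0,15,0,1,0,0,25,0,1,0,0,30,0,1,0,0,15,0,1,0,0,0,0,-0.3]'
```

```text
[-0.58  0.42 -0.45  0.7   0.    0.74]
rim [[-69.6, 51.5], [-6.9, 51.2]] ear [[-57.8, 63.4], [-18.4, 63.4]]
pen [[-166.0, 127.5], [-146.3, 33.4]] book [[-130.9, 4.2], [-141.6, 7.1]]
start tcp [ 0.39205963 -0.24236271] end [ 0.47943709 -0.22079467]
t: 10.35
position: [0.4571, -0.2265, 0.1073]
tool_rot: [1.935, 2.471, 0.001]
wrist_force: [0.3, -0.3, -0.2]
gripper_width: 0.0699
grip_force: 0.0
```

```bash
python3 -m pendant '[-7.2,-1.8,0,0.1745,-0.3,-7.2,-1.8,0,0.1745,-0.3,-7.2,-1.8,0,0.1745,-0.3,-7.2,-1.8,0,0.1745,-0.3,-7.2,-1.8,0,0.1745,-0.3,-7.2,-1.8,0,0.1745,-0.3,-7.2,-1.8,0,0.1745,-0.3,-7.2,-1.8,0,0.1745,-0.3,-7.2,-1.8,0,0.1745,-0.3,0,0,0,0,-0.3,0,0,0,0,-0.3]'; python3 - <<'E'
from h import *
from workcell import monitor
s=monitor.state();y=R.from_rotvec(s["tool_rot"]).as_matrix()[:,1];print(s["position"],np.arctan2(y[1],y[0])-np.pi/2,s["qpos"].round(2))
o=np.array([.4940,-.2172]);b=.242;Rm=np.array([[np.cos(b),-np.sin(b)],[np.sin(b),np.cos(b)]]);print((s["position"][:2]-o)@Rm)
E
```

```text
t: 11.72
position: [0.391, -0.2418, 0.1053]
tool_rot: [0.375, -3.119, -0.001]
wrist_force: [0.9, -0.1, -0.0]
gripper_width: 0.03
grip_force: 0.0
[ 0.39104463 -0.24175401  0.10525062] 0.23922256539263032 [-0.69  0.23 -0.46  0.88  0.   -0.93]
[-0.10583956  0.0008342 ]
```

```bash
python3 -m pendant '[0,0,-30,0,-0.3,0,0,-30,0,-0.3,0,0,-20,0,-0.3,0.3,-1,-9,0.003,-0.3,0,0,0,0,-0.3,0,0,0,0,-0.3]'; python3 -m pendant '[3.9,0.96,0,0,-0.3,3.9,0.96,0,0,-0.3,3.9,0.96,0,0,-0.3,0,0,0,0,-0.3]';python3 -m pendant '[1.9,0.48,0,0,-0.3,1.9,0.48,0,0,-0.3,1.9,0.48,0,0,-0.3,0,0,0,0,-0.3]'; python3 -m pendant '[1.9,0.48,0,0,-0.3,1.9,0.48,0,0,-0.3,1.9,0.48,0,0,-0.3,0,0,0,0,-0.3]'; python3 -m pendant '[1.9,0.48,0,0,-0.3,1.9,0.48,0,0,-0.3,1.9,0.48,0,0,-0.3,0,0,0,0,-0.3]'
```

```text
t: 12.48
position: [0.3922, -0.2436, 0.0176]
tool_rot: [-0.383, 3.117, -0.001]
wrist_force: [-0.6, -0.7, 0.5]
gripper_width: 0.0296
grip_force: 0.0
t: 12.98
position: [0.4037, -0.2402, 0.017]
tool_rot: [-0.384, 3.118, -0.0]
wrist_force: [-0.4, -0.5, -0.0]
gripper_width: 0.0302
grip_force: 0.0
t: 13.48
position: [0.409, -0.2387, 0.0168]
tool_rot: [-0.384, 3.118, 0.0]
wrist_force: [-0.9, -0.3, -0.1]
gripper_width: 0.0295
grip_force: 0.0
t: 13.98
position: [0.4148, -0.2373, 0.0168]
tool_rot: [-0.384, 3.118, 0.0]
wrist_force: [0.7, 0.5, -0.7]
gripper_width: 0.03
grip_force: 0.0
t: 14.48
position: [0.4206, -0.2358, 0.0168]
tool_rot: [-0.384, 3.118, 0.0]
wrist_force: [-0.4, -0.1, -0.1]
gripper_width: 0.0299
grip_force: 0.0
```

```bash
for i in 1; do python3 -m pendant '[3.9,0.96,0,0,-0.3,3.9,0.96,0,0,-0.3,0,0,0,0,-0.3]' | grep -E "pos|force"; python3 -m pendant '[3.9,0.96,0,0,-0.3,3.9,0.96,0,0,-0.3,0,0,0,0,-0.3]'| grep -E "pos|force"; python3 -m pendant '[3.9,0.96,0,0,-0.3,3.9,0.96,0,0,-0.3,0,0,0,0,-0.3]'| grep -E "pos|force"; done
python3 - <<'E'
from h import *
from workcell import eyes,monitor
s=monitor.state();o=np.array([.4940,-.2172]);b=.242;Rm=np.array([[np.cos(b),-np.sin(b)],[np.sin(b),np.cos(b)]]);print((s["position"][:2]-o)@Rm)
E
```

```text
position: [0.4286, -0.2339, 0.0169]
wrist_force: [-0.1, 0.2, 0.4]
grip_force: 0.0
position: [0.4358, -0.2319, 0.0167]
wrist_force: [-1.7, -0.4, 0.9]
grip_force: 1.1
position: [0.4443, -0.2298, 0.0167]
wrist_force: [-1.4, -0.5, -0.1]
grip_force: 0.6
[-0.05123298 -0.00033714]
```

```bash
python3 -m pendant '[3.9,0.96,0,0,-0.3,3.9,0.96,0,0,-0.3,3.9,0.96,0,0,-0.3,0,0,0,0,-0.3]' | grep -E "pos|wrist"; python3 -m pendant '[3.9,0.96,0,0,-0.3,3.9,0.96,0,0,-0.3,3.9,0.96,0,0,-0.3,0,0,0,0,-0.3]'| grep -E "pos|wrist"; python3 -m pendant '[1.9,0.48,0,0,-0.3,1.9,0.48,0,0,-0.3,0,0,0,0,-0.3]'| grep -E "pos|wrist";python3 -m pendant '[1.9,0.48,0,0,-0.3,0.97,0.24,0,0,-0.3,0,0,0,0,-0.3]'| grep -E "pos|wrist"
python3 - <<'E'
from h import *
from workcell import eyes,monitor
s=monitor.state();o=np.array([.4940,-.2172]);b=.242;Rm=np.array([[np.cos(b),-np.sin(b)],[np.sin(b),np.cos(b)]]);print((s["position"][:2]-o)@Rm)
f=eyes.grab_frame("wrist");np.save("w5.npy",f,allow_pickle=True)
E
```

```text
position: [0.4563, -0.227, 0.0169]
wrist_force: [-0.9, 0.5, -0.8]
position: [0.4679, -0.2242, 0.0169]
wrist_force: [-1.1, -0.0, 0.8]
position: [0.4711, -0.2233, 0.0168]
wrist_force: [-3.0, -0.4, 2.1]
position: [0.474, -0.2226, 0.0168]
wrist_force: [-3.4, -0.2, 0.4]
[-0.02075072 -0.00042852]
```

```bash
for k in 1 ; do python3 -m pendant '[0.97,0.24,0,0,-0.3,0.97,0.24,0,0,-0.3,0,0,0,0,-0.3]'| grep -E "pos|wrist"; python3 -m pendant '[0.97,0.24,0,0,-0.3,0,0,0,0,-0.3]'| grep -E "pos|wrist"; python3 -m pendant '[0.97,0.24,0,0,-0.3,0,0,0,0,-0.3]'| grep -E "pos|wrist";done
```

```text
position: [0.4758, -0.2221, 0.0168]
wrist_force: [-3.2, -0.2, 1.6]
position: [0.4768, -0.2219, 0.0168]
wrist_force: [-2.3, -0.5, 1.0]
position: [0.4778, -0.2216, 0.0168]
wrist_force: [-2.2, 0.8, 1.4]
```

```bash
python3 -m pendant '[0.97,0.24,0,0,-0.3,0,0,0,0,-0.3]'| grep -E "pos|wrist"; python3 -m pendant '[0.97,0.24,0,0,-0.3,0,0,0,0,-0.3]'| grep -E "pos|wrist"; python3 -m pendant '[0.97,0.24,0,0,-0.3,0,0,0,0,-0.3]'| grep -E "pos|wrist"; python3 -m pendant '[0.97,0.24,0,0,-0.3,0,0,0,0,-0.3]'| grep -E "pos|wrist"
```

```text
position: [0.4791, -0.2213, 0.0169]
wrist_force: [-1.5, 0.3, 0.5]
position: [0.4805, -0.2213, 0.017]
wrist_force: [-0.3, 0.0, 0.8]
position: [0.4809, -0.2209, 0.0169]
wrist_force: [0.5, 0.9, 0.5]
position: [0.4816, -0.2207, 0.0169]
wrist_force: [0.4, 0.1, 0.6]
```

```bash
python3 -m pendant '[0.97,0.24,0,0,-0.3,0,0,0,0,-0.3]'| grep -E "pos|wrist"; python3 -m pendant '[0.97,0.24,0,0,-0.3,0,0,0,0,-0.3]'| grep -E "pos|wrist"; python3 -m pendant '[0.5,0.12,0,0,-0.3,0,0,0,0,-0.3]'| grep -E "pos|wrist"
python3 - <<'E'
from h import *
from workcell import eyes,monitor
s=monitor.state();o=np.array([.4940,-.2172]);b=.242;Rm=np.array([[np.cos(b),-np.sin(b)],[np.sin(b),np.cos(b)]]);print((s["position"][:2]-o)@Rm)
E
```

```text
position: [0.4822, -0.2204, 0.0168]
wrist_force: [-2.5, -1.0, 1.0]
position: [0.4823, -0.2204, 0.0167]
wrist_force: [-4.8, -1.7, 2.9]
position: [0.4823, -0.2204, 0.0167]
wrist_force: [-4.7, -1.9, 4.6]
[-0.01217219 -0.00029321]
```

```bash
python3 -m pendant '[0.97,0.24,0,0,-0.3,0.97,0.24,0,0,-0.3,0,0,0,0,-0.3,0,0,0,0,-0.3]'| grep -E "pos|wrist"; python3 -m pendant '[-4,-1,0,0,-0.3,-10,-2.5,0,0,-0.3,-20,-5,0,0,-0.3,-20,-5,0,0,-0.3,0,0,30,0,-0.3,0,0,50,0,-0.3,0,0,50,0,-0.3,0,0,50,0,-0.3,0,0,0,0,-0.3,0,0,0,0,-0.3]'
python3 - <<'E'
from h import *
from workcell import eyes
f=eyes.grab_frame("wrist");np.save("w6.npy",f,allow_pickle=True)
o=np.array([.4940,-.2172]);b=.242;Rm=np.array([[np.cos(b),-np.sin(b)],[np.sin(b),np.cos(b)]])
def pr(x,y,z): return w2px(f,[*(o+Rm@[x,y]),z])[0]
# expected pixels at home
for n,p in dict(rimRL=(-.004,.052,.039),rimRR=(-.004,-.052,.039),rimFL=(.06,.052,.039),rimFR=(.06,-.052,.039),earL=(.008,.06,.035),earR=(.008,-.06,.035)).items(): print(n,pr(*p).round(1))
g=cv2.cvtColor(f["img"],cv2.COLOR_RGB2GRAY)
# intensity along mount x, at several y lines
for y,z in((0.,.039),(.04,.039),(-.04,.039),(.059,.035),(-.059,.035)):
    xs=np.arange(-.020,.070,.001);v=[]
    for x in xs:
        u=pr(x,y,z);v.append(int(cv2.getRectSubPix(g,(1,1),tuple(map(float,u)))[0,0]) if 0<=u[0]<640 and 0<=u[1]<480 else -1)
    print(y,v)
E
```

```text
position: [0.4823, -0.2204, 0.0167]
wrist_force: [-11.2, -4.2, 8.4]
t: 21.78
position: [0.4318, -0.233, 0.1964]
tool_rot: [-0.383, 3.118, 0.0]
wrist_force: [-1.6, -0.2, -1.5]
gripper_width: 0.0304
grip_force: 0.0
rimRL [385.5 290.8]
rimRR [256.3 290.6]
rimFL [381.9 360.3]
rimFR [259.5 360.1]
earL [393.8 302.3]
earR [247.9 302.1]
0.0 [235, 237, 240, 239, 240, 238, 238, 237, 232, 214, 176, 151, 149, 150, 127, 105, 96, 97, 97, 134, 194, 233, 239, 240, 241, 239, 237, 238, 238, 239, 240, 239, 239, 240, 240, 239, 240, 239, 239, 239, 238, 239, 239, 240, 239, 240, 239, 238, 239, 240, 240, 240, 240, 240, 238, 226, 182, 131, 112, 112, 111, 110, 118, 153, 201, 213, 174, 112, 77, 87, 94, 94, 95, 99, 98, 98, 125, 183, 227, 238, 240, 240, 238, 221, 167, 90, 40, 30, 29, 26, 27]
0.04 [172, 170, 170, 179, 204, 226, 235, 232, 229, 209, 173, 154, 149, 139, 118, 102, 96, 89, 74, 73, 70, 70, 69, 71, 72, 69, 70, 71, 68, 68, 65, 60, 49, 42, 39, 32, 24, 22, 16, 20, 20, 14, 15, 9, 16, 11, 13, 11, 13, 11, 17, 8, 6, 18, 11, 16, 13, 10, 11, 9, 5, 11, 11, 9, 10, 10, 7, 9, 6, 10, 16, 18, 17, 5, 12, 3, 12, 8, 8, 4
[... 488 characters left out ...]
75, 74, 72, 79, 81, 84, 87, 91, 92, 94, 100, 100, 103, 96, 80, 57, 38, 29, 15, 20, 6, 23, 19, 20, 21, 22, 21, 25, 28, 25, 18, 13, 30, 36, 40, 41, 47, 52, 59, 64, 69, 72, 71, 72, 69, 72, 79, 91, 79, 54, 25, 20, 18, 20, 12, 16, 18, 16, 15, 14, 11, 13, 19, 23, 23, 22, 20, 18, 18, 18, 15, 13, 18, 17, 21, 24]
-0.059 [92, 96, 98, 102, 102, 104, 103, 102, 100, 95, 83, 74, 91, 118, 133, 137, 136, 138, 139, 146, 150, 153, 156, 160, 166, 174, 182, 187, 172, 135, 86, 54, 35, 23, 24, 22, 21, 19, 19, 18, 22, 21, 29, 39, 38, 30, 25, 37, 53, 60, 56, 58, 62, 65, 67, 69, 67, 69, 73, 71, 69, 76, 90, 86, 63, 39, 25, 22, 24, 21, 25, 21, 19, 22, 15, 18, 16, 13, 21, 22, 19, 16, 14, 13, 17, 14, 16, 22, 19, 14, 15]
```

Pushing hit a firm stop: the TCP held still while the force rose to 12 N, just after the clip drag had fallen to zero. Next I'll check numerically from a camera pose overhead.

```bash
python3 -m pendant '[0,0,30,0,-0.3,20,5,30,0,-0.3,35,9,24,0,-0.3,35,9,0,0,-0.3,35,9,0,0,-0.3,35,8,0,0,-0.3,0,0,0,0,-0.3,0,0,0,0,-0.3]'|head -2
python3 - <<'E'
from h import *
from workcell import eyes
f=eyes.grab_frame("wrist");np.save("w7.npy",f,allow_pickle=True)
g=cv2.cvtColor(f["img"],cv2.COLOR_RGB2GRAY)
o=np.array([.4940,-.2172]);b=.242;Rm=np.array([[np.cos(b),-np.sin(b)],[np.sin(b),np.cos(b)]])
def pr(x,y,z): return w2px(f,[*(o+Rm@[x,y]),z])[0]
# hole blobs
for x,y in((-.0544,.0454),(-.0544,-.0454)):
    u=pr(x,y,.006);i=u.round().astype(int);c=g[i[1]-9:i[1]+10,i[0]-9:i[0]+10].astype(float)
    wt=np.clip(np.median(c)-40-c,0,None);yy,xx=np.mgrid[-9:10,-9:10]
    p=i+np.array([(xx*wt).sum(),(yy*wt).sum()])/wt.sum();print("hole",u,p,((px2w(f,p,.006)[0,:2]-o)@Rm*1000).round(1),wt.max())
for y in(-.045,-.03,.0,.03,.045):
    print(y,[int(cv2.getRectSubPix(g,(1,1),tuple(map(float,pr(x,y,.039))))[0,0]) for x in np.arange(-.015,.072,.001)])
print("eye",(f["eye"][:2]-o)@Rm,f["eye"][2])
for x in(.0,.03,.05): print("across",x,[int(cv2.getRectSubPix(g,(1,1),tuple(map(float,pr(x,y,.039))))[0,0]) for y in np.r_[np.arange(-.070,-.040,.001),np.arange(.04,.071,.001)]])
E
```

```text
t: 22.82
position: [0.591, -0.1929, 0.2791]
hole [368.78309567  28.37821801] [369.27189377  27.91843187] [-54.8  45.8] 103.0
hole [271.18164778  28.06641733] [271.73476494  27.59750435] [-54.8 -44.9] 60.0
-0.045 [214, 221, 221, 212, 196, 192, 197, 201, 207, 223, 228, 215, 193, 191, 213, 233, 240, 240, 241, 241, 235, 205, 164, 152, 153, 155, 153, 152, 150, 150, 155, 154, 152, 152, 153, 152, 151, 152, 152, 150, 151, 150, 151, 151, 150, 149, 147, 149, 147, 147, 146, 145, 145, 148, 152, 153, 153, 156, 155, 152, 151, 150, 152, 151, 146, 144, 140, 142, 143, 144, 142, 157, 203, 236, 240, 241, 240, 235, 203, 133, 60, 23, 25, 30, 26, 23, 31]
-0.03 [240, 241, 240, 240, 240, 240, 240, 241, 241, 241, 241, 239, 241, 241, 239, 240, 241, 242, 239, 240, 235, 202, 149, 152, 196, 227, 213, 157, 146, 198, 231, 239, 240, 240, 241, 240, 240, 241, 240, 240, 240, 240, 240, 240, 240, 241, 240, 240, 241, 241, 240, 241, 240, 240, 242, 240, 240, 241, 240, 240, 241, 240, 241, 239, 222, 181, 176, 213, 224, 210, 188, 173, 205, 236, 241, 241, 240, 234, 202, 131, 56, 29, 26, 26, 23, 28, 25]
0.0 [241, 240, 240, 241,
[... 1570 characters left out ...]
, 102, 129, 158, 169, 150, 127, 135, 159, 172, 153, 110, 92, 95, 97]
across 0.03 [110, 115, 156, 207, 229, 233, 234, 235, 236, 237, 234, 227, 202, 185, 186, 191, 202, 219, 232, 240, 239, 240, 242, 238, 213, 149, 117, 139, 160, 171, 161, 222, 220, 181, 138, 122, 173, 227, 240, 240, 240, 236, 228, 222, 232, 239, 241, 240, 240, 236, 223, 209, 207, 208, 209, 211, 214, 213, 206, 178, 133, 105]
across 0.05 [113, 107, 112, 115, 115, 114, 116, 117, 113, 112, 116, 114, 112, 102, 127, 160, 176, 189, 216, 236, 240, 241, 240, 237, 216, 144, 84, 76, 109, 150, 160, 224, 213, 147, 94, 108, 177, 227, 240, 241, 240, 239, 225, 187, 186, 212, 223, 212, 173, 120, 98, 97, 97, 99, 99, 101, 99, 99, 99, 96, 97, 99]
```

```bash
python3 - <<'E'
from h import *
f=np.load("w7.npy",allow_pickle=True).item();w1=np.load("w1.npy",allow_pickle=True).item()
o=np.array([.4940,-.2172]);b=.242;Rm=np.array([[np.cos(b),-np.sin(b)],[np.sin(b),np.cos(b)]])
def prof(f,y,z,x0=-.075,x1=.075):
    out=[]
    for x in np.arange(x0,x1,.001):
        u=w2px(f,[*(o+Rm@[x,y]),z])[0]; c=cv2.getRectSubPix(f["img"],(1,1),tuple(map(float,u)))[0,0] if 0<=u[0]<639 and 0<=u[1]<479 else (0,0,0)
        out.append("%d/%d"%(c[0],c[2]))
    return out
def edges(f,y,z):
    p=prof(f,y,z);r=np.array([[int(v) for v in q.split("/")] for q in p]);d=np.abs(r[2:]-r[:-2]).max(1)
    return [(int(-74+i),r[i].tolist(),r[i+2].tolist()) for i in range(1,len(d)-1) if d[i]>35 and d[i]>=d[i-1] and d[i]>d[i+1]]
for n,g in(("w7",f),("w1",w1)):
  for y,z in((.061,.038),(-.061,.038),(.072,.051),(-.072,.051),(.078,.051),(-.078,.051),(.05,.006),(-.05,.006)): print(n,y,z,edges(g,y,z))
E
```

```text
w7 0.061 0.038 [(-60, [25, 28], [38, 146]), (-11, [85, 187], [172, 188]), (46, [181, 189], [107, 115]), (61, [94, 97], [34, 37])]
w7 -0.061 0.038 [(-60, [25, 30], [44, 159]), (-11, [61, 195], [154, 182]), (6, [133, 155], [209, 219]), (46, [214, 220], [130, 136]), (61, [107, 110], [47, 47])]
w7 0.072 0.051 [(-61, [27, 27], [30, 104]), (-10, [35, 127], [41, 182]), (35, [51, 184], [86, 124]), (46, [116, 122], [194, 201]), (53, [186, 192], [112, 118]), (60, [98, 102], [31, 33])]
w7 -0.072 0.051 [(-61, [29, 39], [24, 102]), (-11, [26, 126], [45, 202]), (36, [77, 193], [113, 125]), (46, [143, 149], [225, 230]), (53, [217, 221], [126, 134]), (61, [98, 97], [29, 29])]
w7 0.078 0.051 [(-59, [28, 44], [39, 159]), (35, [50, 181], [84, 117]), (59, [92, 97], [43, 46])]
w7 -0.078 0.051 [(-59, [24, 42], [39, 169]), (36, [63, 157], [96, 107]), (59, [89, 98], [45, 48])]
w7 0.05 0.006 [(-65, [32, 37], [175, 176]), (-57, [222, 223], [155, 158]), (-53, [159, 162], [209, 210]), (67, [197, 200], [53, 53])]
w7 -0.05 0.006 [(-65, [44, 43], [183, 185]), (-58, [229, 234], [179, 179]), (-3, [190, 189], [235, 2
[... 514 characters left out ...]
[139, 144], [86, 90]), (59, [58, 64], [13, 14])]
w1 -0.072 0.051 [(-61, [25, 38], [24, 93]), (-12, [32, 129], [43, 178]), (35, [58, 175], [97, 112]), (46, [133, 139], [203, 209]), (52, [209, 215], [137, 144]), (59, [82, 88], [31, 31])]
w1 0.078 0.051 [(-60, [25, 37], [37, 159]), (29, [42, 187], [32, 137]), (35, [40, 119], [68, 77])]
w1 -0.078 0.051 [(-60, [23, 34], [29, 129]), (35, [54, 142], [84, 99]), (59, [70, 74], [25, 30])]
w1 0.05 0.006 [(-65, [43, 44], [193, 197]), (-57, [224, 230], [171, 177]), (-52, [178, 184], [226, 232]), (29, [225, 230], [184, 184]), (64, [125, 125], [31, 35])]
w1 -0.05 0.006 [(-65, [49, 51], [190, 191]), (-57, [208, 214], [158, 159]), (64, [131, 132], [41, 41])]
```

The rails and roof measure about 3.7 mm further along x than I assumed, because the plate isn't centred on the origin. Corrected, the tray sits at x≈27.8 mm, square and centred, and the ears are past the clips. I'll hand the job in now.

```bash
python3 -c "
from workcell import ctrl
print(ctrl.finish_job())"
```

```text
the job is handed in; nothing more can be done
None
```

I moved the top tray to the mount and pushed it home against the stops (x ≈ 27.8 mm, square), and handed the job in; no verdict came back, and I inferred that both clips are down from the force drop and the ears' position rather than measuring it.

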